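Fold the dividers and the bevel gauge into their case

TASK

Put the two folding measuring tools away: fold the pointed dividers and the smaller bevel gauge fully closed, lay the dividers in the long pocket and the bevel gauge in the short pocket of the open wooden case so that both lie flat on its floor, and shut the lid fully. Leave everything else on the bench where it stands.

Things in the scene. Friction and masses are not known exactly. Their poses are not given: they have to be found in the camera images.
- dividers: the larger folding tool: plain steel dividers lying open like a V, two straight pointed legs 110 mm from pin to tip, each 11 mm wide for 77 mm, then stepped narrower on the outer side. Both legs 12 mm thick, about 0.14 kg, lying flat. Origin on its underside, inside the V: the hinge pin is at (-46, -19) mm from it in its x, y.
- dividers_pivot (a point): on the upright hinge pin of the dividers, half-way up; round boss 24 mm across. x axis: along the first leg, pin to tip. Folded, the first leg is on the -y side of this axis, the second on the +y side: a straight bar 122 mm long (12 behind the pin, 110 ahead), 22 mm wide (24 at the boss).
- dividers_mid (a point): centre of the bar that the folded dividers form, half-way up: 49 mm from the pin along the x axis, on the first leg's inner edge; axes as dividers_pivot. The folded tool can be gripped here across its 22 mm width.
- dividers_leg (a joint): angle between the legs (rad): 0 = folded (legs parallel, touching; a stop), 0.5 to 1.0 at the start; seen from above the second leg opens anticlockwise from the first. Friction joint (0.02 N m), stays at any angle. 30 mm from the pin the open V is at most 60 mm wide over its outer faces; squeezing the legs together there folds it.
- bevel: the smaller folding tool: a plain steel bevel gauge lying open like a V, two straight round-ended legs of even width, 80 mm from pin to tip, each 9 mm wide. Both legs 12 mm thick, about 0.14 kg, lying flat. Origin on its underside, inside the V: the hinge pin is at (-34, -14) mm from it in its x, y.
- bevel_pivot (a point): on the upright hinge pin of the bevel, half-way up; round boss 20 mm across. x axis: along the first leg, pin to tip. Folded, the first leg is on the -y side of this axis, the second on the +y side: a straight bar 90 mm long (10 behind the pin, 80 ahead), 18 mm wide (20 at the boss).
- bevel_mid (a point): centre of the bar that the folded bevel forms, half-way up: 35 mm from the pin along the x axis, on the first leg's inner edge; axes as bevel_pivot. The folded tool can be gripped here across its 18 mm width.
- bevel_leg (a joint): angle between the legs (rad): 0 = folded (legs parallel, touching; a stop), 0.5 to 1.0 at the start; seen from above the second leg opens anticlockwise from the first. Friction joint (0.02 N m), stays at any angle. 30 mm from the pin the open V is at most 60 mm wide over its outer faces; squeezing the legs together there folds it.
- case_center (a point): flat wooden instrument case fixed to the bench, standing open; centre of its underside. 156 mm along its x (away from the robot, to the hinge), 142 mm along y (to the left); walls 6 mm thick, 22 mm high; floor 6 mm above the bench. A dark insert, top 16 mm above the bench, leaves two pockets along x; within 26 mm of the centre in x it is cut away to the floor, wall to wall, for fingers.
- pocket_long (a point): centre of the longer pocket's floor, 6 mm above the bench, 28 mm to the case's +y side; axes as the case's. 133 mm long in x, 34 mm wide, 10 mm deep; for the folded dividers, either end first. From here 37 mm to the inner face of the side wall and 56 mm to the middle of the other pocket.
- pocket_short (a point): centre of the shorter pocket's floor, 6 mm above the bench, 28 mm to the case's -y side; axes as the case's. 102 mm long in x, 30 mm wide, 10 mm deep; for the folded bevel gauge, either end first. From here 37 mm to the inner face of the side wall.
- lid_hinge (a point): middle of the lid's hinge line on the far top edge of the case, 22 mm above the bench, 78 mm from the case's centre along its x; the hinge line runs along the case's y
- lid_edge (a point): middle of the lid's free edge, half-way through its thickness. The lid is a flat board 156 mm from hinge to edge, 142 mm wide, 8 mm thick, with a brass tab 30 mm wide standing out 13 mm beyond the edge. Its underside is 22 mm above the bench when shut.
- case_lid (a joint): lid angle (rad): 0 = shut on the walls, 1.57 = upright, at most 1.8. Starts at 1.62 to 1.75, leaning back away from the robot, and stays there. 0.15 kg, slightly damped: drawn towards the robot from behind, past upright, it falls shut by itself from about 1.1 rad if nothing inside stands over 22 mm above the bench.
- cream_tester: cream hardness tester, fixed, an obstacle to the right of the tools; origin on the bench. Its upright screw column, 95 mm across, stands at x = -147, y = +17 mm from the origin, up to 0.52 m high; a capstan on it with six bars, 108 mm in radius, lies 0.21 to 0.27 m above the bench. Another fixed tester (green) stands to the left of the case, 0.39 m or more to the left of the robot.
- test_block_c (a point): bystander, not to be disturbed: thick round steel test block, 65 mm across, 15 mm high, lying flat; this point is its centre, half-way up
- tin_c (a point): bystander, not to be disturbed: round flat tin, 64 mm across, 31 mm high; this point is its centre, half-way up
- ring_c (a point): bystander, not to be disturbed: steel bearing ring, 52 mm across, 15 mm high, lying flat; this point is its centre, half-way up
- small_block_c (a point): bystander, not to be disturbed: thin round steel test block, 60 mm across, 10 mm high, lying flat; this point is its centre, half-way up
- spanner_c (a point): bystander, not to be disturbed: open-end spanner, 203 mm long along its own y, 35 mm wide, 8 mm high, lying flat; this point is its centre, half-way up
- tape_c (a point): bystander, not to be disturbed: roll of yellow tape, 100 mm across, 18 mm high, lying flat; this point is its centre, half-way up
- pin_c (a point): bystander, not to be disturbed: dark stepped pin standing upright, 25 mm across, 63 mm high; this point is its centre, half-way up
Things that resemble listed ones, but are neither listed nor needed, are in the scene too. Leave any yellow look-alike of the bevel alone.

How it is judged (in metres and radians):
At the end, for the whole second after the job is handed in: Dividers in the long pocket and bevel gauge in the short one, each folded to under 0.1 rad, its centre within 14 mm of the pocket's centre in plan and flat on the floor (2 to 10 mm above it; seated is 6 mm), lengthwise in the pocket within 0.12 rad; lid shut to under 0.04 rad and at rest (value of joint each of dividers_leg, bevel_leg below 0.1 rad and horizontal distance between dividers_mid and pocket_long below 0.014 m and z of dividers_mid in the frame of pocket_long between 0.002 and 0.01 m and angle between the x axis of dividers_mid and the x axis of pocket_long, either way round below 0.12 rad and horizontal distance between bevel_mid and pocket_short below 0.014 m and z of bevel_mid in the frame of pocket_short between 0.002 and 0.01 m and angle between the x axis of bevel_mid and the x axis of pocket_short, either way round below 0.12 rad and value of joint case_lid below 0.04 rad and velocity of joint case_lid between -0.05 and 0.05 rad/s); the robot touches nothing.
It fails at once if a bystander is pushed more than 25 mm from its place (distance of any of test_block_c, tin_c, ring_c, small_block_c, spanner_c, tape_c, pin_c from where it was at the start of the episode above 0.025 m).
It also fails if it takes over 72 s, if anything falls off the work surface, if the arm or the gripper's body presses on something with over 40 N, if the wrist force passes 120 N, or if a joint passes its speed limit or range.

ROBOT

A 7-joint arm with a two-finger parallel gripper is mounted at the origin on a cart in front of the work surface, level with it; the furniture and walls round the work are solid. World frame = base frame: x ahead of the robot, y to its left, z up, the work surface at z = 0. Lengths are in mm, angles in rad, forces in N, time in s.
With the tool pointing down it reaches from about 400 to 750 mm from the base axis. Payload 19.5 kg.
Tool frame: the origin (TCP) lies at the very end of the fingers, on their centre line; the grasp point (between the pads) lies 19 mm behind it (r.tcp_to_grasp is the distance from the TCP to the grasp point, in mm); z points along the fingers, y is the line along which they close (so a half turn about z gives the same grasp; the last joint's range is limited). The gripper opens to 85 mm and grips with 20 to 120 N. Pads are 22 mm wide; open, the fingers measure 114 mm over their backs; the gripper's body (76 mm by 85 mm) begins 54 mm behind the grasp point. The pads swing forward as they close: fully open they stand 13 mm farther back than shut.
Start: joints at [-1.36, 0.707, -0.028, 1.485, 0.022, 0.951, -0.075], TCP at [143.805, 556.7, 231.268] pointing down, gripper open.
Joint ranges: [-2.71, 2.71], [-0.32, 2.16], [-1.57, 1.52], [0, 2.45], [-1.46, 4.6], [0, 2.02], [-2.83, 2.83]. Speed limits (rad/s): [1.89, 1.89, 2.57, 2.57, 3.01, 3.01, 3.01].

INTERFACE

Orientations are given as a unit quaternion [x, y, z, w].
In Python, from station import r gives the robot as it stands.
- The arm moves only by the tool step_arm, never from a script. Its argument "deltas" is a list of rows, each an object of numbers: "x", "y", "z": the shift along the tool's x, y, z in cm; "ax", "ay", "az": the turn, a rotation vector about the tool's x, y, z in degrees. A call has 1 to 5 rows; each row shifts and turns the commanded pose from where the row before left it, along the tool's axes as they then stand; what a row does not reach is not made up. A row lasts 1/8 s, in which the tool goes at most 62.5 mm and 10.7 degrees, less where a joint would pass 70% of its speed; a pose out of reach is approached as far as the arm can. A call with a gripper value outside its range is refused whole. "gripper" is the closure, from 0 (fully open) to 1 (shut), set as the call begins (left out, the last holds). The fingers move at their own pace and stop on an object; the grip force is fixed at half the most. Time passes only in rows, so rows that do not move let the fingers close. It gives the time, the measured TCP pose, the force, the opening and the grip force at its end, in the units of the state.
- r.get_obs(): the state, without advancing time (a new reading comes with each control period).
- r.read_camera(name): name is "scene" or "top" or "wrist"; returns the picture (400x640x3 uint8, blue, green, red); there is no depth.
- r.get_calibration(name): a dict with "camera_matrix" (3x3 intrinsics, pixels), "pose" (4x4, takes a point from camera to world coordinates). Camera axes: x right, y up, looking along -z (the intrinsics and any distortion apply to the point x, -y, -z); pixel columns grow to the right and rows downward; lengths in mm; the calibration is good to about 2 mm. The wrist camera is an equidistant fisheye: a pixel r from the principal point sees the ray r / f radians off the axis. A picture is of the moment at which its call begins: read the wrist's pose just before it. get_calibration takes no time and is no camera call; for the wrist camera it gives the pose at the moment of the call.
- r.finish_job(): hands the job in; it is judged then, once.
The state is a dict: "t": time; "q": joint angles; "qd": joint speeds; "joint_torque": joint torques, N m; "tcp_pos": TCP position; "eef_rot": TCP orientation; "force": force on the tool from outside, world axes, zero at the start; "wrist_torque": the same for the moment, N m; "gripper_width": finger opening in mm; "grasp_force": force on a finger pad.
Only numpy, scipy, OpenCV 4.12 (cv2) and the standard library are available. Lean on these libraries where they do the work, as an engineer would, in place of code of your own. Each camera call takes 0.05 s, during which the arm holds its last target. There are 200 camera calls.

## Working session

There is one attempt and no reset: what is moved stays moved. The work goes in short steps, Python scripts to look and compute and a tool call to move; the robot and the scene stay as the last step left them, time stands still between calls to the robot, and variables do not carry over. Pictures are saved under pics/ and viewed, at most 10 in all, crops included, and the job is handed in when it is done.

Besides the shell and the picture viewer there is one more tool, called after "Emit:" as name(argument=value, ...), one argument or row to a line, values as JSON. step_arm: Moves the arm, as the interface text tells. Its arguments: {"type":"object","properties":{"deltas":{"type":"array"},"gripper":{"type":"number"}},"required":["deltas"]}

```bash
mkdir -p pics; cat > h.py <<'E'
import numpy as np, cv2
from station import r
from scipy.spatial.transform import Rotation as R
def ray(name,uv,cal=None):
    c=cal or r.get_calibration(name);K=np.array(c['camera_matrix']);P=np.array(c['pose'])
    uv=np.atleast_2d(uv).astype(float)
    x=(uv[:,0]-K[0,2])/K[0,0];y=(uv[:,1]-K[1,2])/K[1,1]
    if name=='wrist':
        th=np.hypot(x,y);s=np.where(th>1e-9,np.sin(th)/np.maximum(th,1e-9),1)
        d=np.c_[x*s,-y*s,-np.cos(th)]
    else: d=np.c_[x,-y,-np.ones(len(x))]
    return P[:3,3],d@P[:3,:3].T
def onz(name,uv,z,cal=None):
    o,d=ray(name,uv,cal);return o+d*((z-o[2])/d[:,2])[:,None]
def proj(name,X,cal=None):
    c=cal or r.get_calibration(name);K=np.array(c['camera_matrix']);P=np.array(c['pose'])
    p=(np.atleast_2d(X)-P[:3,3])@P[:3,:3];x,y,z=p[:,0],-p[:,1],-p[:,2]
    if name=='wrist':
        rr=np.hypot(x,y);th=np.arctan2(rr,z);s=th/np.maximum(rr,1e-9);a,b=x*s,y*s
    else:a,b=x/z,y/z
    return np.c_[K[0,0]*a+K[0,2],K[1,1]*b+K[1,2]]
E
python3 - <<'E'
from h import *
for n in ('top','scene','wrist'):
    c=r.get_calibration(n);print(n,np.round(c['camera_matrix'],1).tolist(),np.round(c['pose'],3).tolist())
    cv2.imwrite(f'pics/{n}0.png',r.read_camera(n))
o=r.get_obs();print(o['t'],o['tcp_pos'],o['eef_rot'],o['gripper_width'])
E
```

```text
top [[430.6, 0.0, 317.8], [0.0, 430.6, 199.0], [0.0, 0.0, 1.0]] [[0.027, 0.99, -0.135, 452.909], [-1.0, 0.028, 0.005, 93.123], [0.008, 0.135, 0.991, 1220.423], [0.0, 0.0, 0.0, 1.0]]
scene [[458.0, 0.0, 318.0], [0.0, 458.0, 199.0], [0.0, 0.0, 1.0]] [[0.558, 0.657, -0.507, -169.809], [-0.83, 0.431, -0.354, -411.689], [-0.014, 0.618, 0.786, 1208.146], [0.0, 0.0, 0.0, 1.0]]
wrist [[309.7, 0.0, 324.0], [0.0, 309.7, 203.8], [0.0, 0.0, 1.0]] [[0.25, -0.921, -0.3, 66.692], [0.968, 0.237, 0.078, 575.52], [-0.001, -0.31, 0.951, 373.993], [0.0, 0.0, 0.0, 1.0]]
0.15 [143.76035104 556.53836989 230.93306259] [ 1.26032058e-01  9.92026080e-01 -4.18871665e-04 -2.86308455e-05] 85.31899490425653
```

View pics/top0.png

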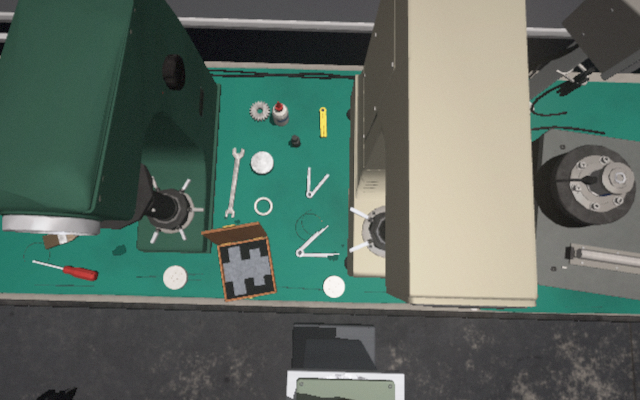

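The top view shows the case at about (246,265) with its lid leaning at (235,235). The large V (dividers) is at (312,245) and the smaller steel V (bevel) at (316,184). The yellow look-alike is at (323,122), and the ring, blocks and spanner lie around them. Candidates for the dividers are the steel V at (312,245) or the one at (316,184). For the bevel they are the steel V at (316,184) or the yellow one at (323,122). I'll check with a close crop.

```bash
python3 - <<'E'
from h import *
a=cv2.imread('pics/top0.png');s=cv2.imread('pics/scene0.png')
c=cv2.resize(a[150:305,195:355],None,fx=3.8,fy=3.8,interpolation=cv2.INTER_CUBIC);cv2.imwrite('pics/c1.png',c)
print(c.shape, proj('top',[[143,557,231],[0,0,0],[550,200,0]]),proj('scene',[[143,557,231],[0,0,0],[550,200,0]]))
g=onz('top',[[312,245],[298,252],[316,184],[246,265],[340,285],[263,206],[262,162]],6);print(g.round())
E
```

```text
(589, 608, 3) [[ 96.85188372 395.5576883 ]
 [344.24695587 429.96791259]
 [277.51654505 222.10215491]] [[ 95.94734032 192.11679951]
 [228.85386771 376.55407569]
 [291.37942044 202.10700056]]
[[488. 100.   6.]
 [467. 139.   6.]
 [662.  94.   6.]
 [427. 282.   6.]
 [380.  19.   6.]
 [594. 242.   6.]
 [721. 251.   6.]]
```

View pics/c1.png

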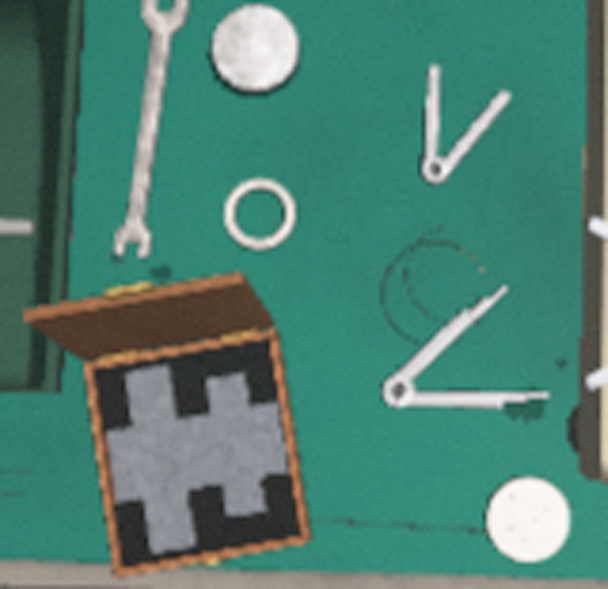

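View pics/scene0.png

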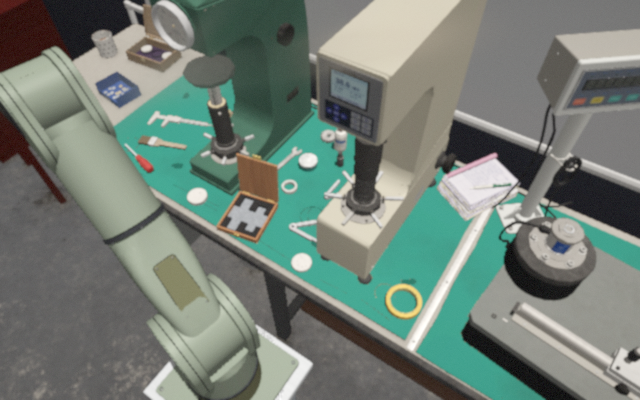

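The crop shows the dividers (110 mm, stepped legs): pin at crop (398,390), first leg to (545,397), second to (505,290). The bevel's pin is at (434,170), first leg to (508,97), second to (434,70). The case corners are at about (90,365), (272,330), (308,540) and (120,572). The choice is confirmed, since neither tool is the yellow one. Next I'll measure.

```bash
python3 - <<'E'
from h import *
C=lambda u,v:(195+(u+.5)/3.8-.5,150+(v+.5)/3.8-.5)
P=lambda pts,z:onz('top',[C(*p) for p in pts],z)
def V(n,pts):
    w=P(pts,12)[:,:2];a=[np.degrees(np.arctan2(*(w[i]-w[0])[::-1])) for i in(1,2)]
    b=np.radians(np.mean(a));print(n,w.round().tolist(),'len',[np.linalg.norm(w[i]-w[0]).round() for i in (1,2)],'ang',np.round(a,1),'bis',np.degrees(b).round(1))
V('div',[(398,390),(545,397),(505,290)])
V('bev',[(434,170),(508,97),(434,70)])
c=P([(90,365),(272,330),(308,540),(120,572)],22)[:,:2];print('case',c.round().tolist(),c.mean(0).round(),'sides',[np.linalg.norm(c[i]-c[i-1]).round() for i in range(4)])
for i,j in((3,0),(2,1)):d=c[j]-c[i];print(np.degrees(np.arctan2(d[1],d[0])).round(1))
print('lidtop',P([(25,315),(240,273)],178).round().tolist())
print('capstan',onz('top',[(382,228)],270).round(), 'headedge',onz('top',[(400,240),(360,240)],520).round(),'base',onz('top',[(349,240)],60).round())
print('block',P([(530,520),(259,214),(255,48)],15).round().tolist())
E
```

```text
div [[467.0, 135.0], [465.0, 27.0], [542.0, 58.0]] len [np.float64(108.0), np.float64(108.0)] ang [-91.1 -45.4] bis -68.3
bev [[630.0, 113.0], [687.0, 59.0], [706.0, 116.0]] len [np.float64(78.0), np.float64(76.0)] ang [-43.4   1.7] bis -20.8
case [[478.0, 359.0], [507.0, 228.0], [358.0, 195.0], [332.0, 329.0]] [419. 278.] sides [np.float64(149.0), np.float64(134.0), np.float64(153.0), np.float64(136.0)]
11.6
12.2
lidtop [[505.0, 367.0, 178.0], [536.0, 232.0, 178.0]]
capstan [[522. -55. 270.]] headedge [[485. -45. 520.]
 [483.  20. 520.]] base [[502.   1.  60.]]
block [[376.0, 36.0, 15.0], [593.0, 242.0, 15.0], [719.0, 251.0, 15.0]]
```

Emit:
step_arm(
  deltas=[
    {"x": -3.5,"y": -2.8},
    {"x": -3.5,"y": -2.8},
    {"x": -3.5,"y": -2.8},
    {"x": -3.5,"y": -2.8},
    {"x": -3.5,"y": -2.8},
  ],
  gripper=0,
)

```text
invalid input at $.deltas[0]: expected keys x, y, z, ax, ay, az
```

Emit:
step_arm(
  deltas=[
    {"x": -3.5,"y": -2.8},
    {"x": -3.5,"y": -2.8},
    {"x": -3.5,"y": -2.8},
    {"x": -3.5,"y": -2.8},
    {"x": -3.5,"y": -2.8},
  ],
)

```text
invalid input at $.deltas[0]: expected keys x, y, z, ax, ay, az
```

Emit:
step_arm(
  deltas=[
    {"x": -3.5,"y": -2.8},
    {"x": -3.5,"y": -2.8},
    {"az": 9},
    {"az": 9},
    {"az": 9},
  ],
)

```text
invalid input at $.deltas[0]: expected keys x, y, z, ax, ay, az
```

Emit:
step_arm(
  deltas=[
    {"az": 9,"z": 2},
    {"az": 9,"z": 3},
    {"az": 9,"z": 3},
    {},
    {},
  ],
)

```text
invalid input at $.deltas[0]: expected keys x, y, z, ax, ay, az
```

All six keys are required in each row.

Emit:
step_arm(
  deltas=[
    {"x": -3.5,"y": -2.8,"z": 0,"ax": 0,"ay": 0,"az": 0},
    {"x": -3.5,"y": -2.8,"z": 0,"ax": 0,"ay": 0,"az": 0},
    {"x": -3.5,"y": -2.8,"z": 0,"ax": 0,"ay": 0,"az": 0},
    {"x": -3.5,"y": -2.8,"z": 0,"ax": 0,"ay": 0,"az": 0},
    {"x": -3.5,"y": -2.8,"z": 0,"ax": 0,"ay": 0,"az": 0},
  ],
  gripper=0,
)

```text
t: 0.78
tcp_pos: [278.9, 376.1, 231.2]
eef_rot: [0.126, 0.992, -0.0, 0.0]
force: [1.1, 0.6, 0.3]
gripper_width: 85.1
grasp_force: 0.0
```

Emit:
step_arm(
  deltas=[
    {"x": -3.5,"y": -2.8,"z": 0,"ax": 0,"ay": 0,"az": 0},
    {"x": -3.5,"y": -2.8,"z": 0,"ax": 0,"ay": 0,"az": 0},
    {"x": -3.5,"y": -2.8,"z": 0,"ax": 0,"ay": 0,"az": 0},
    {"x": -3.5,"y": -2.8,"z": 0,"ax": 0,"ay": 0,"az": 0},
    {"x": -3.5,"y": -2.8,"z": 0,"ax": 0,"ay": 0,"az": 0},
  ],
)

```text
t: 1.4
tcp_pos: [413.4, 196.8, 231.3]
eef_rot: [0.126, 0.992, -0.0, -0.0]
force: [-0.2, 0.4, -0.4]
gripper_width: 85.5
grasp_force: 0.0
```

Emit:
step_arm(
  deltas=[
    {"x": -3.5,"y": -2.8,"z": 0,"ax": 0,"ay": 0,"az": 0},
    {"x": -3.5,"y": -2.8,"z": 0,"ax": 0,"ay": 0,"az": 0},
    {"x": 0,"y": 0,"z": 0,"ax": 0,"ay": 0,"az": 9},
    {"x": 0,"y": 0,"z": 0,"ax": 0,"ay": 0,"az": 9},
    {"x": 0,"y": 0,"z": 0,"ax": 0,"ay": 0,"az": 9},
  ],
)

```text
t: 2.02
tcp_pos: [466.4, 126.2, 231.2]
eef_rot: [0.357, 0.934, -0.0, -0.0]
force: [-0.2, 0.1, -0.5]
gripper_width: 85.4
grasp_force: 0.0
```

Emit:
step_arm(
  deltas=[
    {"x": 0,"y": 0,"z": 2,"ax": 0,"ay": 0,"az": 9},
    {"x": 0,"y": 0,"z": 3,"ax": 0,"ay": 0,"az": 9},
    {"x": 0,"y": 0,"z": 3,"ax": 0,"ay": 0,"az": 9},
    {"x": 0,"y": 0,"z": 0,"ax": 0,"ay": 0,"az": 0},
  ],
)

```text
t: 2.52
tcp_pos: [465.6, 126.2, 150.1]
eef_rot: [0.562, 0.827, -0.001, -0.001]
force: [0.9, -0.3, 0.6]
gripper_width: 85.6
grasp_force: 0.0
```

```bash
cat >> h.py <<'E'
def shot(fn):
    c=r.get_calibration('wrist');o=r.get_obs();im=r.read_camera('wrist');cv2.imwrite(f'pics/{fn}.png',im)
    np.savez(f'pics/{fn}.npz',K=c['camera_matrix'],pose=c['pose'],tcp=o['tcp_pos'],rot=o['eef_rot']);return im
def load(fn):
    z=np.load(f'pics/{fn}.npz');return dict(camera_matrix=z['K'],pose=z['pose']),z['tcp'],z['rot']
E
python3 - <<'E'
from h import *
shot('w1');print(r.get_obs()['q'].round(2))
E
```

```text
[-0.41  0.71  0.13  1.91 -0.17  0.53  0.22]
```

View pics/w1.png

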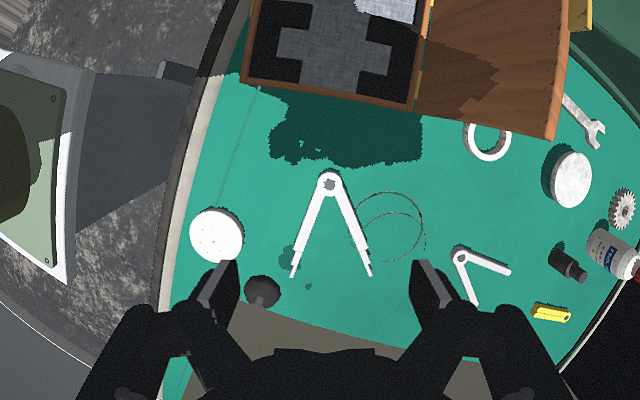

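The wrist view shows the dividers with the pin at (329,184) and tips at (292,275) and (370,275). The bevel's pin is at (461,257). The test block is at (217,235).

```bash
cat >> h.py <<'E'
def vee(fn,pts,d):
    c,tcp,rot=load(fn);w=onz('wrist',pts,12,c)[:,:2]
    a=[np.degrees(np.arctan2(*(w[i]-w[0])[::-1])) for i in(1,2)];b=np.radians(np.mean(a))
    g=w[0]+d*np.array([np.cos(b),np.sin(b)])
    M=R.from_quat(rot).as_matrix();e=M.T@np.r_[g-tcp[:2],0]
    print('pin',w[0].round(1),'ang',np.round(a,1),'bis',np.degrees(b).round(1),'len',[np.linalg.norm(w[i]-w[0]).round() for i in (1,2)],'grip',g.round(1),'tool move mm',e.round(1),'tool y yaw',np.degrees(np.arctan2(M[1,1],M[0,1])).round(1))
E
python3 - <<'E'
from h import *
vee('w1',[(329,184),(292,275),(370,275)],30)
vee('w1',[(461,257),(476,303),(510,272)],35)
E
```

```text
pin [466.9 133.6] ang [-89.7 -44.4] bis -67.1 len [np.float64(106.0), np.float64(108.0)] grip [478.6 106. ] tool move mm [-23.6   4.6  -0. ] tool y yaw 21.6
pin [632.3 112. ] ang [-40.2   2.9] bis -18.6 len [np.float64(75.0), np.float64(79.0)] grip [665.5 100.9] tool move mm [-97.  176.5  -0.6] tool y yaw 21.6
```

Emit:
step_arm(
  deltas=[
    {"x": -2.4,"y": 0.5,"z": 0,"ax": 0,"ay": 0,"az": -1.3},
    {"x": 0,"y": 0,"z": 4,"ax": 0,"ay": 0,"az": 0},
    {"x": 0,"y": 0,"z": 4,"ax": 0,"ay": 0,"az": 0},
    {"x": 0,"y": 0,"z": 4,"ax": 0,"ay": 0,"az": 0},
    {"x": 0,"y": 0,"z": 2,"ax": 0,"ay": 0,"az": 0},
  ],
  gripper=0.15,
)

```text
t: 3.2
tcp_pos: [480.2, 106.0, 10.9]
eef_rot: [0.552, 0.834, 0.0, -0.0]
force: [0.5, 0.6, 1.1]
gripper_width: 72.7
grasp_force: 0.0
```

Emit:
step_arm(
  deltas=[
    {"x": 0,"y": 0,"z": 0.7,"ax": 0,"ay": 0,"az": 0},
    {"x": 0,"y": 0,"z": 0,"ax": 0,"ay": 0,"az": 0},
  ],
)

```text
t: 3.45
tcp_pos: [480.4, 106.0, 5.2]
eef_rot: [0.553, 0.833, 0.0, 0.0]
force: [-1.1, -0.4, 0.8]
gripper_width: 72.3
grasp_force: 0.0
```

Emit:
step_arm(
  deltas=[
    {"x": 0,"y": 0,"z": 0,"ax": 0,"ay": 0,"az": 0},
    {"x": 0,"y": 0,"z": 0,"ax": 0,"ay": 0,"az": 0},
    {"x": 0,"y": 0,"z": 0,"ax": 0,"ay": 0,"az": 0},
    {"x": 0,"y": 0,"z": 0,"ax": 0,"ay": 0,"az": 0},
    {"x": 0,"y": 0,"z": 0,"ax": 0,"ay": 0,"az": 0},
  ],
  gripper=1,
)

```text
t: 4.08
tcp_pos: [480.3, 105.9, 5.0]
eef_rot: [0.553, 0.833, 0.0, 0.0]
force: [-1.3, -1.1, 16.2]
gripper_width: 19.7
grasp_force: 58.5
```

```bash
python3 - <<'E'
from h import *
im=shot('w2');cv2.imwrite('pics/w2c.png',cv2.resize(im[100:400,180:470],None,fx=2,fy=2))
o=r.get_obs();print(o['gripper_width'],o['force'],o['tcp_pos'])
E
```

```text
19.715568060069693 [-1.26490419  1.12700287 16.76958221] [480.28907431 105.91444556   5.01866928]
```

View pics/w2c.png

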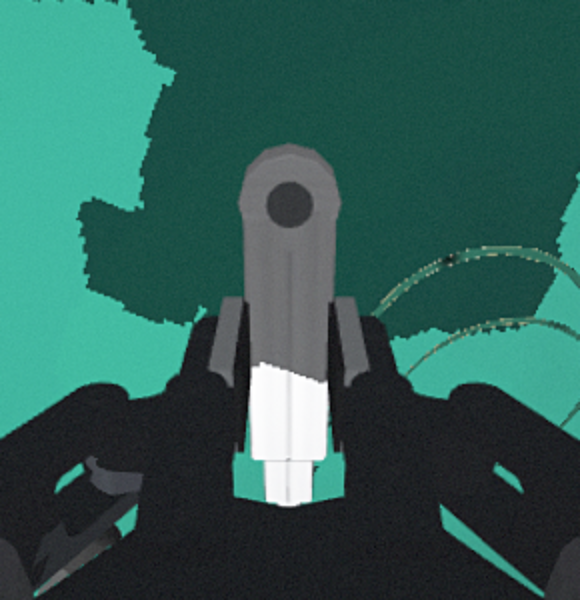

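The dividers are folded fully: the seam is closed between the pads and the pin is at crop (290,204). I'll lift, move clear of the tester, turn them to the case's direction and set them down so I can regrip at the middle.

Emit:
step_arm(
  deltas=[
    {"x": 0,"y": 0,"z": -2,"ax": 0,"ay": 0,"az": 0},
    {"x": 0,"y": 0,"z": -2,"ax": 0,"ay": 0,"az": 0},
    {"x": 2.7,"y": 0.3,"z": 0,"ax": 0,"ay": 0,"az": 0},
    {"x": 0,"y": 0,"z": 0,"ax": 0,"ay": 0,"az": -9},
    {"x": 0,"y": 0,"z": 0,"ax": 0,"ay": 0,"az": -10},
  ],
)

```text
t: 4.75
tcp_pos: [472.0, 132.2, 44.4]
eef_rot: [0.405, 0.914, -0.0, 0.0]
force: [-0.1, -0.3, -1.6]
gripper_width: 19.4
grasp_force: 60.1
```

Emit:
step_arm(
  deltas=[
    {"x": 0,"y": 0,"z": 0,"ax": 0,"ay": 0,"az": -10},
    {"x": 0,"y": 0,"z": 0,"ax": 0,"ay": 0,"az": -10},
    {"x": 0,"y": 0,"z": 0,"ax": 0,"ay": 0,"az": -10},
    {"x": 0,"y": 0,"z": 0,"ax": 0,"ay": 0,"az": -10},
    {"x": 0,"y": 0,"z": 0,"ax": 0,"ay": 0,"az": -10},
  ],
)

```text
t: 5.38
tcp_pos: [472.2, 131.9, 44.4]
eef_rot: [-0.019, 1.0, -0.0, 0.0]
force: [1.3, -0.8, -1.5]
gripper_width: 19.7
grasp_force: 60.1
```

Emit:
step_arm(
  deltas=[
    {"x": 0,"y": 0,"z": 0,"ax": 0,"ay": 0,"az": -10},
    {"x": 0,"y": 0,"z": 1.5,"ax": 0,"ay": 0,"az": 0},
    {"x": 0,"y": 0,"z": 1.5,"ax": 0,"ay": 0,"az": 0},
    {"x": 0,"y": 0,"z": 0.9,"ax": 0,"ay": 0,"az": 0},
    {"x": 0,"y": 0,"z": 0,"ax": 0,"ay": 0,"az": 0},
  ],
)

```text
t: 6.0
tcp_pos: [471.9, 131.9, 4.5]
eef_rot: [-0.102, 0.995, -0.0, -0.0]
force: [-0.7, -0.5, -1.7]
gripper_width: 19.4
grasp_force: 62.8
```

Emit:
step_arm(
  deltas=[
    {"x": 0,"y": 0,"z": 0,"ax": 0,"ay": 0,"az": 0},
    {"x": 0,"y": 0,"z": 0,"ax": 0,"ay": 0,"az": 0},
    {"x": -0.9,"y": 0,"z": 0,"ax": 0,"ay": 0,"az": 0},
    {"x": -1.0,"y": 0,"z": 0.1,"ax": 0,"ay": 0,"az": 0},
    {"x": 0,"y": 0,"z": 0,"ax": 0,"ay": 0,"az": 0},
  ],
  gripper=0.5,
)

```text
t: 6.62
tcp_pos: [491.5, 135.8, 4.2]
eef_rot: [-0.103, 0.995, 0.0, 0.0]
force: [0.5, 0.5, 0.7]
gripper_width: 42.6
grasp_force: 0.0
```

Emit:
step_arm(
  deltas=[
    {"x": 0,"y": 0,"z": 0,"ax": 0,"ay": 0,"az": 0},
    {"x": 0,"y": 0,"z": 0,"ax": 0,"ay": 0,"az": 0},
    {"x": 0,"y": 0,"z": 0,"ax": 0,"ay": 0,"az": 0},
    {"x": 0,"y": 0,"z": -4,"ax": 0,"ay": 0,"az": 0},
    {"x": 0,"y": 0,"z": -4,"ax": 0,"ay": 0,"az": 0},
  ],
  gripper=1,
)

```text
t: 7.25
tcp_pos: [490.2, 135.7, 85.1]
eef_rot: [-0.103, 0.995, -0.0, -0.001]
force: [1.2, -0.3, -1.5]
gripper_width: 18.7
grasp_force: 59.5
```

Emit:
step_arm(
  deltas=[
    {"x": 0,"y": 3,"z": -3,"ax": 0,"ay": 0,"az": 0},
    {"x": 0,"y": 3,"z": 0,"ax": 0,"ay": 0,"az": 0},
    {"x": 0,"y": 0,"z": 0,"ax": 0,"ay": 0,"az": 0},
  ],
)

```text
t: 7.62
tcp_pos: [477.7, 196.5, 114.5]
eef_rot: [-0.104, 0.995, 0.0, 0.0]
force: [0.0, -1.4, -1.4]
gripper_width: 18.6
grasp_force: 59.5
```

```bash
python3 - <<'E'
from h import *
im=shot('w3');t=r.read_camera('top');cv2.imwrite('pics/t3.png',t)
E
```

```text
(no output)
```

View pics/w3.png

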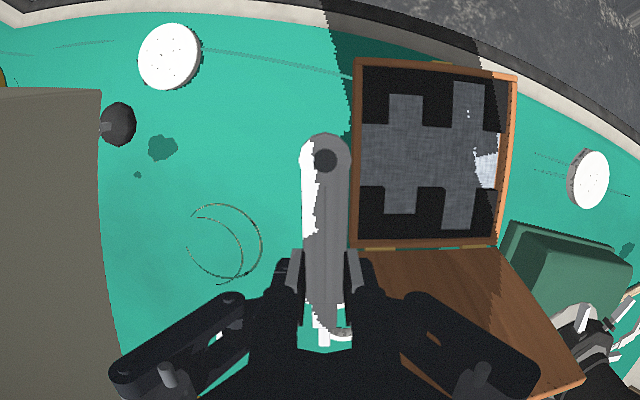

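The view shows the folded dividers in hand, pin at (325,159). The case's outer corners are (357,58), (518,75), (498,245) and (350,247). The long pocket runs from row 82 to 229 at about column 463. The short pocket runs from row 95 to 213 at about column 403.

```bash
python3 - <<'E'
from h import *
c,tcp,rot=load('w3');W=lambda p,z:onz('wrist',p,z,c)[:,:2]
k=W([(357,58),(518,75),(498,245),(350,247)],22);print('case',k.round(1).tolist(),k.mean(0).round(1),[np.linalg.norm(k[i]-k[i-1]).round() for i in range(4)])
for i,j in((0,3),(1,2)):d=k[j]-k[i];print(np.degrees(np.arctan2(d[1],d[0])).round(1))
def pk(n,L,Rr):
    a=W(L,16);b=W(Rr,6);t=(a[0]+b[0])/2;u=(a[1]+b[1])/2;d=u-t
    print(n,((t+u)/2).round(1),'len',np.linalg.norm(d).round(1),'yaw',np.degrees(np.arctan2(d[1],d[0])).round(1),'wid',np.linalg.norm(a-b,axis=1).round(1))
pk('long',[(454,82),(442,228)],[(484,84),(471,230)])
pk('short',[(389,95),(384,213)],[(422,95),(415,213)])
yaw=np.radians(12);ux=np.array([np.cos(yaw),np.sin(yaw)]);uy=np.array([-ux[1],ux[0]])
print('from case',(k.mean(0)+28*uy).round(1),(k.mean(0)-28*uy).round(1))
p=W([(325,159)],122)[0];M=R.from_quat(rot).as_matrix();print('pin',p.round(1),'tool frame',(M.T@np.r_[p-tcp[:2],0]).round(1),'tooly',np.degrees(np.arctan2(M[1,1],M[0,1])).round(1))
E
```

```text
case [[358.2, 195.4], [327.8, 332.8], [481.0, 365.4], [508.1, 224.6]] [418.8 279.6] [np.float64(153.0), np.float64(141.0), np.float64(157.0), np.float64(143.0)]
11.0
12.0
long [413.  307.1] len 131.1 yaw 12.3 wid [34.1 36.5]
short [424.3 251.4] len 99.8 yaw 12.1 wid [30.3 30.8]
from case [413. 307.] [424.6 252.2]
pin [422.6 184.3] tool frame [56.4 -0.5 -0. ] tooly 102.0
```

Emit:
step_arm(
  deltas=[
    {"x": 3.4,"y": 0,"z": 0,"ax": 0,"ay": 0,"az": 0},
    {"x": 0,"y": 4,"z": 0,"ax": 0,"ay": 0,"az": 0},
    {"x": 0,"y": 4,"z": 0,"ax": 0,"ay": 0,"az": 0},
    {"x": 0,"y": 4.1,"z": 0,"ax": 0,"ay": 0,"az": 0},
    {"x": 0,"y": 0,"z": 0,"ax": 0,"ay": 0,"az": 0},
  ],
)

```text
t: 8.35
tcp_pos: [419.6, 307.8, 114.0]
eef_rot: [-0.104, 0.995, 0.0, -0.0]
force: [0.6, -0.1, -1.8]
gripper_width: 18.9
grasp_force: 59.5
```

Emit:
step_arm(
  deltas=[
    {"x": 0,"y": 0,"z": 3,"ax": 0,"ay": 0,"az": 0},
    {"x": 0,"y": 0,"z": 3,"ax": 0,"ay": 0,"az": 0},
    {"x": 0,"y": 0,"z": 1.8,"ax": 0,"ay": 0,"az": 0},
    {"x": 0,"y": 0,"z": 0,"ax": 0,"ay": 0,"az": 0},
  ],
)

```text
t: 8.85
tcp_pos: [420.4, 304.4, 35.4]
eef_rot: [-0.102, 0.995, -0.001, -0.001]
force: [1.3, -0.4, -0.7]
gripper_width: 19.0
grasp_force: 59.5
```

```bash
python3 - <<'E'
from h import *
im=shot('w4');cv2.imwrite('pics/w4c.png',cv2.resize(im[0:350,180:580],None,fx=1.7,fy=1.7))
E
```

```text
(no output)
```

View pics/w4c.png

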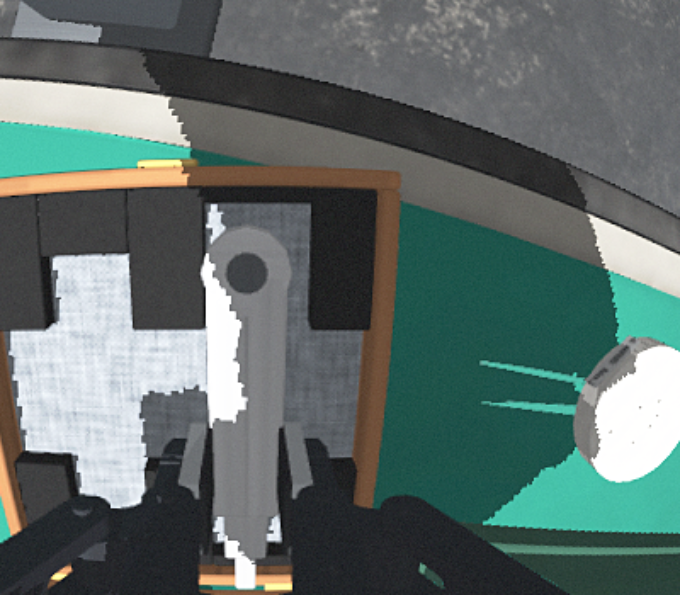

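```bash
python3 - <<'E'
from h import *
o=r.get_obs();print(o['t'],o['tcp_pos'].round(1),o['q'].round(3),o['qd'].round(3),o['joint_torque'].round(1),o['wrist_torque'].round(2))
c,tcp,rot=load('w4');M=R.from_quat(rot).as_matrix()
Q=lambda u,v:(180+(u+.5)/1.7-.5,(v+.5)/1.7-.5)
p=onz('wrist',[Q(247,272)],31.5+12,c)[0];t=(M.T@np.r_[p[:2]-tcp[:2],0]);print('pin',p.round(1),t.round(1))
mid=p[:2]+49*-M[:2,0];print('mid',mid.round(1))
print('pocket top corners',onz('wrist',[Q(204,190),Q(204,330)],16,c).round(1).tolist(),onz('wrist',[Q(311,203),],6,c).round(1).tolist(), onz('wrist',[Q(311,328)],16,c).round(1).tolist())
E
```

```text
8.9 [420.6 304.9  36.2] [-0.608  0.944 -0.15   1.854  0.344  0.37   0.757] [-0.002 -0.024 -0.008 -0.007 -0.004  0.007  0.001] [ -0.3 -87.8  -1.   -9.5   0.1  -0.3  -0.1] [-0.01 -0.01  0.  ]
pin [365.5 292.5  43.5] [56.1 -0.4  0.1]
mid [413.4 302.5]
pocket top corners [[347.6, 275.5, 16.0], [391.4, 283.9, 16.0]] [[344.9, 309.6, 6.0]] [[383.7, 317.5, 16.0]]
```

The pin is at crop (247,272). The pocket edges are at columns 204 and 311. The bar needs to go about 4 mm to tool +y before lowering.

Emit:
step_arm(
  deltas=[
    {"x": 0,"y": 0.4,"z": 0,"ax": 0,"ay": 0,"az": 0},
    {"x": 0,"y": 0,"z": 0.6,"ax": 0,"ay": 0,"az": 0},
    {"x": 0,"y": 0,"z": 0.6,"ax": 0,"ay": 0,"az": 0},
    {"x": 0,"y": 0,"z": 0,"ax": 0,"ay": 0,"az": 0},
  ],
)

```text
t: 9.4
tcp_pos: [419.4, 309.7, 23.8]
eef_rot: [-0.103, 0.995, -0.0, -0.0]
force: [0.1, -0.7, -1.6]
gripper_width: 19.2
grasp_force: 59.5
```

Emit:
step_arm(
  deltas=[
    {"x": 0,"y": -0.15,"z": 0.4,"ax": 0,"ay": 0,"az": 0},
    {"x": 0,"y": 0,"z": 0.4,"ax": 0,"ay": 0,"az": 0},
    {"x": 0,"y": 0,"z": 0.4,"ax": 0,"ay": 0,"az": 0},
    {"x": 0,"y": 0,"z": 0.1,"ax": 0,"ay": 0,"az": 0},
    {"x": 0,"y": 0,"z": 0,"ax": 0,"ay": 0,"az": 0},
  ],
)

```text
t: 10.02
tcp_pos: [419.9, 308.4, 11.2]
eef_rot: [-0.103, 0.995, -0.0, -0.0]
force: [0.7, 0.1, -0.8]
gripper_width: 19.1
grasp_force: 59.5
```

Emit:
step_arm(
  deltas=[
    {"x": 0,"y": 0,"z": 0,"ax": 0,"ay": 0,"az": 0},
    {"x": 0,"y": 0,"z": 0,"ax": 0,"ay": 0,"az": 0},
    {"x": 0,"y": 0,"z": -1,"ax": 0,"ay": 0,"az": 0},
    {"x": 0,"y": 0,"z": -5,"ax": 0,"ay": 0,"az": 0},
    {"x": 0,"y": 0,"z": -5,"ax": 0,"ay": 0,"az": 0},
  ],
  gripper=0.58,
)

```text
t: 10.65
tcp_pos: [419.7, 308.3, 123.2]
eef_rot: [-0.103, 0.995, -0.0, -0.0]
force: [0.4, 0.3, -0.1]
gripper_width: 35.7
grasp_force: 0.0
```

Emit:
step_arm(
  deltas=[
    {"x": 0,"y": -4.2,"z": 0,"ax": 0,"ay": 0,"az": 0},
    {"x": 0,"y": -4.3,"z": 0,"ax": 0,"ay": 0,"az": 0},
    {"x": 0,"y": -4.2,"z": 0,"ax": 0,"ay": 0,"az": 0},
    {"x": 0,"y": -4.3,"z": 0,"ax": 0,"ay": 0,"az": 0},
    {"x": 0,"y": 0,"z": 0,"ax": 0,"ay": 0,"az": 0},
  ],
)

```text
t: 11.28
tcp_pos: [455.3, 139.0, 121.9]
eef_rot: [-0.101, 0.995, -0.001, 0.0]
force: [0.0, 2.0, 0.4]
gripper_width: 36.0
grasp_force: 0.0
```

```bash
python3 - <<'E'
from h import *
shot('w5');o=r.get_obs();print(o['tcp_pos'].round(1),o['gripper_width'])
E
```

```text
[455.  141.1 121.9] 35.74819013494662
```

Emit:
step_arm(
  deltas=[
    {"x": -3.8,"y": 0,"z": 0,"ax": 0,"ay": 0,"az": 0},
    {"x": -3.8,"y": 0,"z": 0,"ax": 0,"ay": 0,"az": 0},
    {"x": -3.8,"y": 0,"z": 0,"ax": 0,"ay": 0,"az": 0},
    {"x": -3.8,"y": 0,"z": 0,"ax": 0,"ay": 0,"az": 0},
    {"x": -3.8,"y": 0,"z": 0,"ax": 0,"ay": 0,"az": 0},
  ],
  gripper=0.15,
)

```text
t: 11.95
tcp_pos: [641.4, 182.7, 121.9]
eef_rot: [-0.104, 0.995, 0.0, 0.0]
force: [-0.6, 0.6, 0.8]
gripper_width: 72.8
grasp_force: 0.0
```

Emit:
step_arm(
  deltas=[
    {"x": 0,"y": -4,"z": 0,"ax": 0,"ay": 0,"az": 0},
    {"x": 0,"y": -4,"z": 0,"ax": 0,"ay": 0,"az": 10},
    {"x": 0,"y": 0,"z": 0,"ax": 0,"ay": 0,"az": 10},
    {"x": 0,"y": 0,"z": 0,"ax": 0,"ay": 0,"az": 10},
    {"x": 0,"y": 0,"z": 0,"ax": 0,"ay": 0,"az": 0},
  ],
)

```text
t: 12.58
tcp_pos: [656.9, 104.2, 121.7]
eef_rot: [0.157, 0.988, 0.0, 0.0]
force: [-0.1, 1.1, 0.8]
gripper_width: 72.8
grasp_force: 0.0
```

```bash
python3 - <<'E'
from h import *
im=shot('w6');o=r.get_obs();print(o['tcp_pos'].round(1),o['gripper_width'],o['q'].round(2))
cv2.imwrite('pics/w6c.png',np.hstack([cv2.imread('pics/w5.png')[0:300,240:640],im[0:300,140:540]]))
E
```

```text
[656.9 103.9 121.6] 72.71278825318915 [-0.12  0.98 -0.2   1.23  0.21  0.95  0.9 ]
```

View pics/w6c.png

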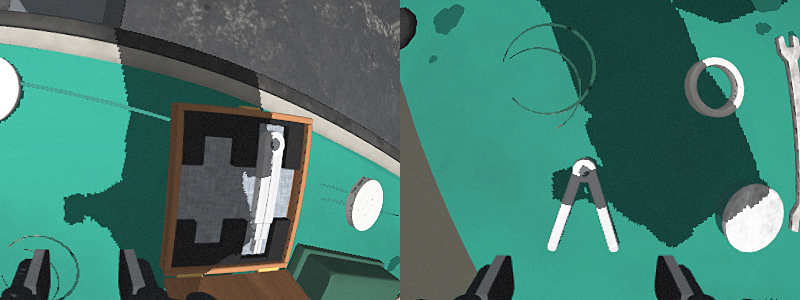

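The left half shows the dividers lying in the long pocket. The right half shows the bevel, with the pin at (324,168) and tip ends at (294,247) and (353,248) in the w6 picture.

```bash
python3 - <<'E'
from h import *
vee('w6',[(324,168),(294,247),(353,248)],31)
c,tcp,rot=load('w5');p=onz('wrist',[(515,144)],18,c)[0];print('div pin',p.round(1),'mid',(p[:2]+49*np.array([.978,.209])).round(1))
E
```

```text
pin [629.9 112.1] ang [-38.6   1.7] bis -18.5 len [np.float64(78.0), np.float64(78.0)] grip [659.3 102.3] tool move mm [-2.9 -1.1 -0. ] tool y yaw 72.0
div pin [365.2 297.2  18. ] mid [413.1 307.4]
```

Emit:
step_arm(
  deltas=[
    {"x": -0.3,"y": -0.1,"z": 3,"ax": 0,"ay": 0,"az": 0.5},
    {"x": 0,"y": 0,"z": 4,"ax": 0,"ay": 0,"az": 0},
    {"x": 0,"y": 0,"z": 3.5,"ax": 0,"ay": 0,"az": 0},
    {"x": 0,"y": 0,"z": 1.2,"ax": 0,"ay": 0,"az": 0},
    {"x": 0,"y": 0,"z": 0,"ax": 0,"ay": 0,"az": 0},
  ],
  gripper=0.22,
)

```text
t: 13.25
tcp_pos: [659.6, 101.0, 4.5]
eef_rot: [0.161, 0.987, 0.0, -0.0]
force: [0.3, 0.5, 0.7]
gripper_width: 66.5
grasp_force: 0.0
```

Emit:
step_arm(
  deltas=[
    {"x": 0,"y": 0,"z": 0,"ax": 0,"ay": 0,"az": 0},
    {"x": 0,"y": 0,"z": 0,"ax": 0,"ay": 0,"az": 0},
    {"x": 0,"y": 0,"z": 0,"ax": 0,"ay": 0,"az": 0},
    {"x": 0,"y": 0,"z": 0,"ax": 0,"ay": 0,"az": 0},
    {"x": 0,"y": 0,"z": 0,"ax": 0,"ay": 0,"az": 0},
  ],
  gripper=1,
)

```text
t: 13.88
tcp_pos: [660.2, 100.9, 5.5]
eef_rot: [0.162, 0.987, 0.0, 0.001]
force: [-1.4, -0.8, 11.9]
gripper_width: 15.6
grasp_force: 59.0
```

Emit:
step_arm(
  deltas=[
    {"x": 0,"y": 0,"z": -4,"ax": 0,"ay": 0,"az": 0},
    {"x": 0,"y": 0,"z": -4,"ax": 0,"ay": 0,"az": 0},
    {"x": 0,"y": 0,"z": -3.5,"ax": 0,"ay": 0,"az": -10.2},
    {"x": 0,"y": 0,"z": 0,"ax": 0,"ay": 0,"az": -10.2},
    {"x": 0,"y": 0,"z": 0,"ax": 0,"ay": 0,"az": -10.2},
  ],
)

```text
t: 14.5
tcp_pos: [659.6, 100.7, 119.9]
eef_rot: [-0.107, 0.994, -0.0, 0.0]
force: [-0.4, -0.3, -1.7]
gripper_width: 15.2
grasp_force: 59.4
```

Emit:
step_arm(
  deltas=[
    {"x": 0,"y": 3,"z": 0,"ax": 0,"ay": 0,"az": 0},
    {"x": 0,"y": 3,"z": 0,"ax": 0,"ay": 0,"az": 0},
    {"x": 4.1,"y": 0,"z": 0,"ax": 0,"ay": 0,"az": 0},
    {"x": 4.1,"y": 0,"z": 0,"ax": 0,"ay": 0,"az": 0},
    {"x": 4.1,"y": 0,"z": 0,"ax": 0,"ay": 0,"az": 0},
  ],
)

```text
t: 15.12
tcp_pos: [525.4, 133.6, 119.6]
eef_rot: [-0.104, 0.995, -0.0, 0.0]
force: [1.3, 0.5, -2.7]
gripper_width: 15.3
grasp_force: 59.4
```

Emit:
step_arm(
  deltas=[
    {"x": 4.1,"y": 0,"z": 0,"ax": 0,"ay": 0,"az": 0},
    {"x": 4.1,"y": 0,"z": 0,"ax": 0,"ay": 0,"az": 0},
    {"x": 0,"y": 0,"z": 0,"ax": 0,"ay": 0,"az": 0},
  ],
)

```text
t: 15.5
tcp_pos: [444.7, 116.6, 119.9]
eef_rot: [-0.104, 0.995, -0.0, -0.001]
force: [1.3, 0.8, -1.5]
gripper_width: 15.4
grasp_force: 59.4
```

```bash
python3 - <<'E'
from h import *
im=shot('w7');o=r.get_obs();print(o['tcp_pos'].round(1),o['eef_rot'].round(3),o['gripper_width'])
g=cv2.cvtColor(im,cv2.COLOR_BGR2GRAY);s=cv2.cvtColor(im,cv2.COLOR_BGR2HSV)
for v in range(150,290,4): print(v,g[v,304:348:4],s[v,324,1])
n,l,st,ce=cv2.connectedComponentsWithStats(((g<75)&(s[...,1]<70)).astype(np.uint8))
for i in range(1,n):
    if 40<st[i,4]<900: print(st[i],ce[i].round(1))
E
```

```text
[446.4 117.1 119.8] [-0.104  0.995 -0.     0.   ] 15.030443756036881
150 [151 150 150 148 150 150 149 149 147 150 151] 165
154 [148 146 152 149 151 145 148 149 146 144 148] 166
158 [145 147 149 152 149 151 149 152 148 151 150] 162
162 [149 147 148 149 147 150 152 149 146 147  70] 165
166 [148 150 151 150 147 151 148 151 146 146  55] 164
170 [149 150 151 150 148 151 148 151 146 153  52] 162
174 [148 150 150 150 146 147 148 144 148 150  76] 166
178 [150 151 146 152 149 149 150 149 149 149 116] 166
182 [146 150 147 133 106 108 104 107 150 150  74] 7
186 [150 146 124 120 111 238 120  93  97 150  61] 1
190 [147 122 169 251 249 249 247 249 243  96  87] 2
194 [148 204 251 251 250 252 250 249 248 238  66] 1
198 [142 252 250 253 200 104  80 252 248 249 125] 12
202 [183 248 248 224 126 129 131 125 247 246 223] 21
206 [214 249 249 117 129 129 128 132 252 251 113] 19
210 [176 250 251 129 131 127 130 125 254 255 112] 15
214 [128 248 248 255 116 127 119 255 254 254  70] 17
218 [133 248 251 252 255 247 249 250 254  89  67] 2
222 [128 249 249 255 253 247 252 247 246 246  62] 1
226 [142 247 249 247 2
[... 244 characters left out ...]
141 254 100 110 115 103 113 110 114 107  58] 7
250 [105  93 110 108 111 106 109 113 109 101  95] 5
254 [100  43 109 114 111 101 109 111 108  42  99] 5
258 [100  51 111 114 109  98 105 114 109  41 108] 10
262 [ 53  42 114 109 109 104 105 112 111  42  59] 10
266 [ 15  35 111 114 104 103 106 109 107  42  18] 5
270 [ 18  27 110 114 112 101 110 112 112  33  24] 7
274 [ 26  31 110 116 109 104 109 111 107  30  23] 12
278 [ 12  32 106 113 106 101 110 114 111  28  19] 5
282 [ 24  36 112 108 110 102 105 109 110  33  27] 5
286 [ 34  23 109 106 112 105 109 111 110  19  35] 10
[24  0 12 19 60] [28.9  9.4]
[ 0 34 13  8 42] [ 4.6 37.9]
[618 336   9  12  48] [621.6 341.4]
[  0 366  34  34 646] [ 11.6 386.4]
```

```bash
python3 - <<'E'
from h import *
c,tcp,rot=load('w7');M=R.from_quat(rot).as_matrix()
p=onz('wrist',[(325,206.5)],tcp[2]-5+12,c)[0];t=M.T@np.r_[p[:2]-tcp[:2],0]
mid=p[:2]-35*M[:2,0];print('pin tool',t.round(1),'mid',mid.round(1))
d=M.T@np.r_[np.array([424.4,251.8])-mid,0];print('move',d.round(1), 'tooly',np.degrees(np.arctan2(M[1,1],M[0,1])).round(1))
E
```

```text
pin tool [34.1 -0.5  0. ] mid [445.7 116.3]
move [-7.200e+00  1.369e+02 -1.000e-01] tooly 102.0
```

Emit:
step_arm(
  deltas=[
    {"x": -0.7,"y": 3.4,"z": 0,"ax": 0,"ay": 0,"az": 0},
    {"x": 0,"y": 3.4,"z": 0,"ax": 0,"ay": 0,"az": 0},
    {"x": 0,"y": 3.4,"z": 0,"ax": 0,"ay": 0,"az": 0},
    {"x": 0,"y": 3.5,"z": 0,"ax": 0,"ay": 0,"az": 0},
    {"x": 0,"y": 0,"z": 0,"ax": 0,"ay": 0,"az": 0},
  ],
)

```text
t: 16.18
tcp_pos: [425.0, 255.4, 119.3]
eef_rot: [-0.105, 0.994, 0.001, 0.0]
force: [0.3, -0.5, -1.8]
gripper_width: 14.8
grasp_force: 59.4
```

Emit:
step_arm(
  deltas=[
    {"x": 0,"y": 0,"z": 3,"ax": 0,"ay": 0,"az": 0},
    {"x": 0,"y": 0,"z": 3,"ax": 0,"ay": 0,"az": 0},
    {"x": 0,"y": 0,"z": 2.5,"ax": 0,"ay": 0,"az": 0},
    {"x": 0,"y": 0,"z": 0,"ax": 0,"ay": 0,"az": 0},
    {"x": 0,"y": 0,"z": 0,"ax": 0,"ay": 0,"az": 0},
  ],
)

```text
t: 16.8
tcp_pos: [425.8, 252.6, 35.1]
eef_rot: [-0.104, 0.995, 0.0, 0.0]
force: [0.1, 0.8, -1.1]
gripper_width: 14.8
grasp_force: 59.4
```

```bash
python3 - <<'E'
from h import *
o=r.get_obs();M=R.from_quat(o['eef_rot']).as_matrix();mid=o['tcp_pos'][:2]+M[:2,0]*-.9-M[:2,1]*.5
print(o['tcp_pos'].round(1),'still to move',(M.T@np.r_[np.array([424.4,251.8])-mid,0]).round(1))
E
```

```text
[425.8 252.6  35.1] still to move [ 2.4  0.  -0. ]
```

Emit:
step_arm(
  deltas=[
    {"x": 0.2,"y": 0,"z": 0.8,"ax": 0,"ay": 0,"az": 0},
    {"x": 0,"y": 0,"z": 0.8,"ax": 0,"ay": 0,"az": 0},
    {"x": 0,"y": 0,"z": 0.5,"ax": 0,"ay": 0,"az": 0},
    {"x": 0,"y": 0,"z": 0.3,"ax": 0,"ay": 0,"az": 0},
    {"x": 0,"y": 0,"z": 0,"ax": 0,"ay": 0,"az": 0},
  ],
)

```text
t: 17.42
tcp_pos: [423.1, 252.2, 11.3]
eef_rot: [-0.104, 0.995, -0.0, 0.0]
force: [-6.2, -3.1, 33.0]
gripper_width: 15.1
grasp_force: 63.3
```

Emit:
step_arm(
  deltas=[
    {"x": 0,"y": 0,"z": 0,"ax": 0,"ay": 0,"az": 0},
    {"x": 0,"y": 0,"z": 0,"ax": 0,"ay": 0,"az": 0},
    {"x": 0,"y": 0,"z": -1,"ax": 0,"ay": 0,"az": 0},
    {"x": 0,"y": 0,"z": -5,"ax": 0,"ay": 0,"az": 0},
    {"x": 0,"y": 0,"z": -5,"ax": 0,"ay": 0,"az": 0},
  ],
  gripper=0.63,
)

```text
t: 18.05
tcp_pos: [423.0, 252.0, 122.1]
eef_rot: [-0.104, 0.995, -0.0, -0.0]
force: [0.5, -0.7, 0.3]
gripper_width: 31.5
grasp_force: 0.0
```

Emit:
step_arm(
  deltas=[
    {"x": 0,"y": -3,"z": -4,"ax": 0,"ay": 0,"az": 0},
    {"x": 0,"y": -4,"z": -4,"ax": 0,"ay": 0,"az": 0},
    {"x": 0,"y": -4,"z": 0,"ax": 0,"ay": 0,"az": 0},
    {"x": 0,"y": 0,"z": 0,"ax": 0,"ay": 0,"az": 0},
  ],
  gripper=1,
)

```text
t: 18.55
tcp_pos: [446.5, 141.8, 201.1]
eef_rot: [-0.102, 0.995, -0.001, 0.0]
force: [0.0, 0.9, -0.0]
gripper_width: 0.2
grasp_force: 0.0
```

```bash
python3 - <<'E'
from h import *
im=shot('w8');t=r.read_camera('top');print(r.get_obs()['tcp_pos'].round(1))
b=cv2.resize(t[190:310,190:290],None,fx=3,fy=3);a=im[0:360,200:640]
cv2.imwrite('pics/w8c.png',np.hstack([a,b]))
E
```

```text
[445.9 144.7 200.6]
```

View pics/w8c.png

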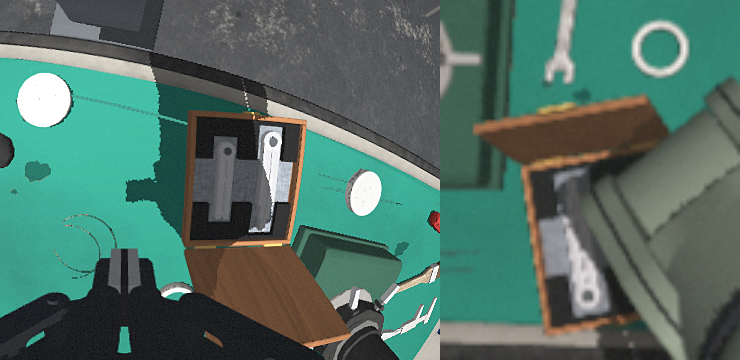

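Both tools lie in their pockets: the bevel's pin is at (228,151) and the dividers' pin at (272,142) in the left half. Next I'll go behind the lid on its right-hand side.

```bash
python3 - <<'E'
from h import *
c,tcp,rot=load('w8')
w=onz('wrist',[(428,151),(421,222),(472,142),(461,232)],18,c)[:,:2]
for i,L in((0,35),(2,49)):
    d=w[i+1]-w[i];print('pin',w[i].round(1),'mid',(w[i]+L*d/np.linalg.norm(d)).round(1),'yaw',np.degrees(np.arctan2(d[1],d[0])).round(1),np.linalg.norm(d).round())
print(onz('top',[(203,208),(190,190)],240).round().tolist())
E
```

```text
pin [390.  245.7] mid [424.3 252.4] yaw 11.1 83.0
pin [366.4 295.9] mid [414.4 305.9] yaw 11.7 110.0
[[558.0, 350.0, 240.0], [599.0, 383.0, 240.0]]
```

Emit:
step_arm(
  deltas=[
    {"x": -3.5,"y": 0,"z": 0,"ax": 0,"ay": 0,"az": 0},
    {"x": -3.5,"y": 0,"z": 0,"ax": 0,"ay": 0,"az": 0},
    {"x": -3.5,"y": 0,"z": 0,"ax": 0,"ay": 0,"az": 0},
    {"x": -3.5,"y": 0,"z": 0,"ax": 0,"ay": 0,"az": 0},
    {"x": 0,"y": 0,"z": 0,"ax": 0,"ay": 0,"az": 0},
  ],
)

```text
t: 19.27
tcp_pos: [583.5, 175.0, 199.5]
eef_rot: [-0.104, 0.995, 0.0, -0.0]
force: [-0.0, -0.0, -0.5]
gripper_width: -0.0
grasp_force: 0.0
```

Emit:
step_arm(
  deltas=[
    {"x": 0,"y": 2.7,"z": 0,"ax": 0,"ay": 0,"az": 0},
    {"x": 0,"y": 2.7,"z": 0,"ax": 0,"ay": 0,"az": 0},
    {"x": 0,"y": 2.6,"z": 0,"ax": 0,"ay": 0,"az": 0},
    {"x": 0,"y": 0,"z": 0,"ax": 0,"ay": 0,"az": 0},
  ],
)

```text
t: 19.77
tcp_pos: [564.6, 254.6, 200.3]
eef_rot: [-0.106, 0.994, 0.0, -0.0]
force: [-0.3, -0.9, 0.3]
gripper_width: 0.5
grasp_force: 0.0
```

Emit:
step_arm(
  deltas=[
    {"x": 0,"y": 0,"z": 1.5,"ax": 0,"ay": 0,"az": 0},
    {"x": 0,"y": 0,"z": 2,"ax": 0,"ay": 0,"az": 0},
    {"x": 0,"y": 0,"z": 2,"ax": 0,"ay": 0,"az": 0},
    {"x": 0,"y": 0,"z": 0,"ax": 0,"ay": 0,"az": 0},
  ],
)

```text
t: 20.27
tcp_pos: [565.7, 250.7, 143.5]
eef_rot: [-0.104, 0.995, -0.001, -0.001]
force: [-0.5, -0.5, 0.2]
gripper_width: -0.5
grasp_force: 0.0
```

Emit:
step_arm(
  deltas=[
    {"x": 1,"y": 0,"z": 0,"ax": 0,"ay": 0,"az": 0},
    {"x": 1,"y": 0,"z": 0,"ax": 0,"ay": 0,"az": 0},
    {"x": 1,"y": 0,"z": 0,"ax": 0,"ay": 0,"az": 0},
    {"x": 1,"y": 0,"z": 0,"ax": 0,"ay": 0,"az": 0},
    {"x": 1,"y": 0,"z": 0,"ax": 0,"ay": 0,"az": 0},
  ],
)

```text
t: 20.9
tcp_pos: [517.4, 241.1, 145.8]
eef_rot: [-0.104, 0.995, 0.0, 0.0]
force: [0.4, 1.1, -0.2]
gripper_width: -0.3
grasp_force: 0.3
```

Emit:
step_arm(
  deltas=[
    {"x": 1,"y": 0,"z": 0,"ax": 0,"ay": 0,"az": 0},
    {"x": 1,"y": 0,"z": 0,"ax": 0,"ay": 0,"az": 0},
    {"x": 1,"y": 0,"z": 0,"ax": 0,"ay": 0,"az": 0},
    {"x": 1,"y": 0,"z": 0,"ax": 0,"ay": 0,"az": 0},
    {"x": 1,"y": 0,"z": 0,"ax": 0,"ay": 0,"az": 0},
  ],
)

```text
t: 21.52
tcp_pos: [467.9, 231.0, 145.3]
eef_rot: [-0.104, 0.995, -0.0, -0.0]
force: [-0.5, -0.0, 0.6]
gripper_width: 0.2
grasp_force: 0.1
```

Emit:
step_arm(
  deltas=[
    {"x": 1,"y": 0,"z": 0,"ax": 0,"ay": 0,"az": 0},
    {"x": 1,"y": 0,"z": 0,"ax": 0,"ay": 0,"az": 0},
    {"x": 1,"y": 0,"z": 0,"ax": 0,"ay": 0,"az": 0},
    {"x": 0,"y": 0,"z": 0,"ax": 0,"ay": 0,"az": 0},
    {"x": 0,"y": 0,"z": 0,"ax": 0,"ay": 0,"az": 0},
  ],
)

```text
t: 22.15
tcp_pos: [439.5, 225.0, 145.3]
eef_rot: [-0.104, 0.995, -0.0, 0.0]
force: [0.7, -0.6, -0.6]
gripper_width: -0.0
grasp_force: 0.0
```

```bash
python3 - <<'E'
from h import *
im=shot('w9');t=r.read_camera('top');s=r.read_camera('scene');o=r.get_obs();print(o['tcp_pos'].round(1),o['force'].round(1))
a=im[0:400,200:640];b=cv2.resize(s[130:270,180:320],(350,400))
cv2.imwrite('pics/w9c.png',np.hstack([a,b]))
E
```

```text
[439.5 224.9 145.2] [ 0.1 -0.  -1.4]
```

View pics/w9c.png

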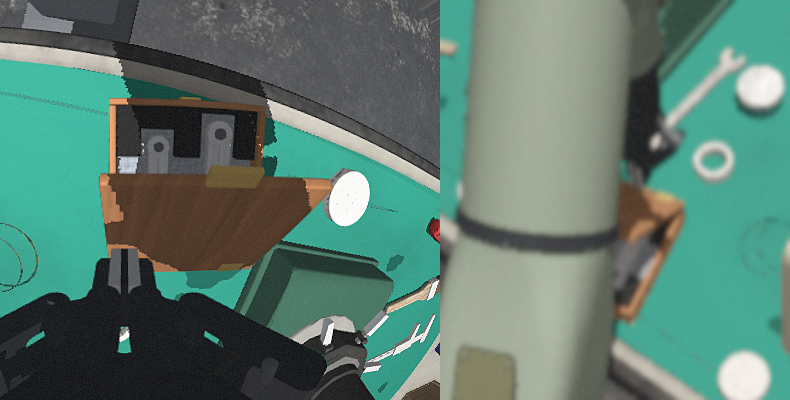

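The lid has come forward past upright and its free edge leans on the fingers at about (180,175). I'll draw it a bit further so it drops.

Emit:
step_arm(
  deltas=[
    {"x": 1,"y": 0,"z": 0,"ax": 0,"ay": 0,"az": 0},
    {"x": 1,"y": 0,"z": 0,"ax": 0,"ay": 0,"az": 0},
    {"x": 1,"y": 0,"z": 0,"ax": 0,"ay": 0,"az": 0},
    {"x": 1,"y": 0,"z": 0,"ax": 0,"ay": 0,"az": 0},
    {"x": 1,"y": 0,"z": 0,"ax": 0,"ay": 0,"az": 0},
  ],
)

```text
t: 22.92
tcp_pos: [389.6, 214.5, 145.4]
eef_rot: [-0.104, 0.995, -0.0, 0.0]
force: [-0.7, 0.2, -0.1]
gripper_width: 0.0
grasp_force: 0.0
```

Emit:
step_arm(
  deltas=[
    {"x": 0,"y": 0,"z": -3,"ax": 0,"ay": 0,"az": 0},
    {"x": 0,"y": -3,"z": -3,"ax": 0,"ay": 0,"az": 0},
    {"x": 0,"y": -4,"z": 0,"ax": 0,"ay": 0,"az": 0},
    {"x": 0,"y": 0,"z": 0,"ax": 0,"ay": 0,"az": 0},
    {"x": 0,"y": 0,"z": 0,"ax": 0,"ay": 0,"az": 0},
  ],
)

```text
t: 23.55
tcp_pos: [404.5, 146.4, 205.3]
eef_rot: [-0.104, 0.995, 0.0, -0.0]
force: [-0.0, 0.7, -0.2]
gripper_width: -0.2
grasp_force: 0.0
```

```bash
python3 - <<'E'
from h import *
im=shot('w10');c,tcp,rot=load('w10');print(tcp.round(1))
hsv=cv2.cvtColor(im,cv2.COLOR_BGR2HSV);m=((hsv[...,0]<18)&(hsv[...,1]>70)&(hsv[...,2]>40)).astype(np.uint8)
m=cv2.morphologyEx(m,cv2.MORPH_CLOSE,np.ones((9,9)))
cs,_=cv2.findContours(m,0,2);k=max(cs,key=cv2.contourArea)
ap=cv2.approxPolyDP(k,8,True)[:,0];print(ap.tolist(),cv2.contourArea(k))
print('on z30',onz('wrist',ap,30,c)[:,:2].round().tolist())
u=np.array([.978,.209]);v=np.array([-.209,.978]);C=np.array([418.8,279.6])
q=[np.r_[C+a*78*u+b*71*v,30] for a,b in((1,1),(1,-1),(-1,-1),(-1,1))];print('expect',np.round(q)[:,:2].tolist(),proj('wrist',q,c).round().tolist())
E
```

```text
[404.5 146.4 205.3]
[[375, 146], [371, 278], [385, 263], [400, 263], [401, 277], [447, 276], [454, 261], [475, 272], [495, 155]] 14013.5
on z30 [[355.0, 189.0], [509.0, 226.0], [486.0, 237.0], [482.0, 255.0], [501.0, 262.0], [490.0, 323.0], [468.0, 324.0], [479.0, 362.0], [330.0, 331.0]]
expect [[480.0, 365.0], [510.0, 226.0], [357.0, 194.0], [328.0, 333.0]] [[477.0, 273.0], [371.0, 279.0], [379.0, 149.0], [497.0, 154.0]]
```

The brown region now fills the expected shut-lid outline, with no dark insert showing through. The arm is clear of the case, so I'm handing in.

```bash
python3 -c "
from h import *
o=r.get_obs();print(o['t'],o['force'].round(1));print(r.finish_job())"
```

```text
23.6 [-0.5 -1.8 -0.5]
the job is handed in; nothing more can be done
None
```

I handed the job in at 23.6 s: the dividers and bevel gauge are folded, each lies flat in its pocket, and the camera showed the lid shut. No verdict came back at hand-in, and I did not measure the lid angle itself.

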